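Key and seat the stuffing plate in the mincer head

ROBOT

A 6-joint arm with a two-finger parallel gripper is mounted at the origin on a cart in front of the work surface, level with it; the furniture and walls round the work are solid. World frame = base frame: x ahead of the robot, y to its left, z up, the work surface at z = 0. Lengths are in m, angles in rad, forces in N, time in s.
With the tool pointing down it reaches from about 0.35 to 0.975 m from the base axis. Payload 4.9 kg.
Tool frame: the origin (TCP) lies where the fingers leave the gripper's body, on its centre line; the fingertips stand 73 mm ahead of it and the grasp point (between the pads) lies 54 mm ahead of it; z points along the fingers, y is the direction in which the jaws open and shut (so a half turn about z gives the same grasp; the last joint's range is limited). The gripper opens to 85 mm and grips with 20 to 120 N. Pads are 22 mm wide; open, the fingers measure 114 mm over their backs; the gripper's body (76 mm by 85 mm) begins 54 mm behind the grasp point. The pads swing forward as they close: fully open they stand 13 mm farther back than shut.
Start: joints at [-1.223, 0.053, 1.613, -0, 1.476, -0.119], TCP at [0.281, -0.558, 0.304] pointing down, gripper open.
Joint ranges: [-3.01, 3.01], [-1.01, 2.22], [0.06, 2.58], [-1.02, 4.17], [0.09, 2.62], [-3.14, 3.14]. Speed limits (rad/s): [2.57, 2.57, 3.14, 3.14, 3.14, 3.14].

INTERFACE

Orientations are given as a rotation vector (axis times angle).
In Python, from station import monitor, vision, workorder gives the robot as it stands.
- The arm moves only by the tool arm_command, never from a script. Its argument "rows" is text: rows parted by semicolons, each of 6 numbers parted by spaces: the shift along the world's x, y, z in mm, then the turn, a rotation vector about the world's x, y, z in degrees. In form: tx ty tz wx wy wz; .... A call has 1 to 12 rows; each row is the pose to reach, as a shift and turn from the pose measured when the call began; what a row does not reach only later rows make up. A row lasts 1/8 s, in which the tool goes at most 62.5 mm and 10.7 degrees, less where a joint would pass 70% of its speed; a pose out of reach is approached as far as the arm can. A call with a gripper value outside its range is refused whole. "jaw" is the opening, from 0 (shut) to 1 (fully open), set as the call begins (left out, the last holds). The fingers move at their own pace and stop on an object; "squeeze" is the grip in N (left out, the last holds). Time passes only in rows, so rows that repeat a pose let the fingers close. It gives the time, the measured TCP pose, the force and the opening at its end, in the units of the state.
- monitor.get_obs(): the state, without advancing time (a new reading comes with each control period).
- vision.get_image(name): name is "scene" or "top" or "wrist"; returns a dict with "frame" (480x640x3 uint8, red, green, blue), "vfov" (degrees; the focal length in pixels is half the picture's height over the tangent of half this angle, whatever the lens; pixels are square), "cx", "cy" (the principal point, pixels), "distortion" ([k1, k2, p1, p2, k3] as OpenCV has them; the pictures are not rectified), "R" (3x3) and "t" (3): a world point X has camera coordinates R X + t; the wrist camera has in their place "T_tool_cam" (4x4, takes a point from camera to tool coordinates, whose origin is the TCP and whose axes are the flange's). Camera axes: x right, y down, z forward; pixel columns grow to the right and rows downward; lengths in m; the calibration is good to about 2 mm. A picture is of the moment at which its call begins: read the wrist's pose just before it. There is no depth.
- workorder.finish_job(): hands the job in, once; it reports no verdict.
The state is a dict: "t": time; "q": joint angles; "dq": joint speeds; "effort": joint torques, N m; "tool_pos": TCP position; "tool_rot": TCP orientation; "contact_force": force on the tool from outside, world axes, zero at the start; "wrist_torque": the same for the moment, N m; "opening": finger opening in m.
Only numpy, scipy, OpenCV 4.12 (cv2) and the standard library are available. Lean on these libraries where they do the work, as an engineer would, in place of code of your own. Each camera call takes 0.05 s, during which the arm holds its last target. There are 200 camera calls.

TASK

The steel plate with three large openings stands proud on the upright mincer head because the notch in its edge is out of line with the brass pin in the head. With a fingertip, turn the plate round on its shaft until the notch meets the pin, then press the plate down until it is fully home in the head. Do not lift the plate, do not ram it, and leave the other things on the table where they are; finish clear of everything.

Things in the scene. Friction and masses are not known exactly. Their poses are not given: they have to be found in the camera images.
- mincer_head: Fixed grey cast mincer head standing mouth up on the table; origin under its upright axis at table height. Rim 140 mm high, threaded mouth 142 mm across, round foot 148 mm. Its own -x points to the brass pin, its own +y to the feed throat, a short pipe that reaches 130 mm from the axis and stays below 100 mm height
- pin_tip (a point): Tip of the upright brass locating pin, 2.3 mm below the rim and 60 mm from the head's axis, in a 13 mm wide slot cut through the rim. The pin is 10 mm across; its last 3.5 mm taper to 4 mm
- plate_notch (a point): Middle of the notch in the plate's edge, 60 mm from the plate's axis, on its upper face. The notch is 16 mm wide, 8 mm deep, through the full thickness. Within about 4 degrees of the pin the plate can be pressed home; elsewhere its underside meets the pin's tip and it stays up
- plate_hub (a point): Centre of the plate on its upper face, on the upright axis about which it turns, 152 mm above the table at the start. The shaft's end is flush with or below this face
- plate: Bright steel plate, 120 mm across, 14 mm thick; origin on its axis at the underside, own -x to the notch, z up. Ring (radius 50 to 60 mm), eye (radius 15 mm) with a brass bush, three 12 mm wide spokes: one points to the notch, the others 120 degrees either side. Between them three through openings (radius 15 to 50 mm), free to 30 mm below the upper face at the start
- plate_bush (a joint): How far the plate has gone down the shaft, m: 0 at the start (riding just over the pin's tip), 0.010 fully home (upper face 2 mm above the rim), negative when lifted. Snug fit: going down takes about 8 N, turning (either way, without end) about 2 N on the side of a spoke; it stays where it is left
- ring_nut_mid (a point): Middle of the grey ring nut with six lugs that lies on the table, 182 mm across and 37 mm high; loose, to be left alone
- stuffing_tube_mid (a point): Point half-way up the white stuffing tube that stands on its flange (117 mm across, 145 mm tall); loose, to be left alone
- cutlery_roll_1: Rolled napkin with cutlery, farthest from the robot of the three; loose, to be left alone
- cutlery_roll_2: Middle cutlery roll; loose, to be left alone
- cutlery_roll_3: Nearest cutlery roll; loose, to be left alone
- order_bell: Silver service bell with a black foot, 85 mm across, 64 mm high; loose, to be left alone
- tape_roll: Roll of tan tape lying flat, 98 mm across; loose, to be left alone
- tongs: Steel tongs lying flat near the front edge, 254 mm long; loose, to be left alone

How it is judged:
On the way:
1. the notch has been turned to the pin (horizontal distance between plate_notch and pin_tip below 0.005 m).
At the end, for the whole second after the job is handed in: the plate is fully home (at least 8.8 of its 10 mm down) with its notch round the pin (middle of the notch within 4 mm of the pin's axis, seen from above), and nothing touches the robot (value of joint plate_bush above 0.0088 m and horizontal distance between plate_notch and pin_tip below 0.004 m).
It fails at once if the plate was lifted by more than 4 mm (value of joint plate_bush below -0.004 m).
It fails at once if the plate was rammed: pressed with over 60 N (contact force between the fingers and mincer_head above 60 N).
It fails at once if another thing on the table was moved by more than 20 mm (distance of any of ring_nut_mid, stuffing_tube_mid, cutlery_roll_1, cutlery_roll_2, cutlery_roll_3, order_bell, tape_roll, tongs from where it was at the start of the episode above 0.02 m).
It also fails if it takes over 64 s, if anything falls off the work surface, if the arm or the gripper's body presses on something with over 40 N, if the wrist force passes 120 N, or if a joint passes its speed limit or range.

## Working session

There is one attempt and no reset: what is moved stays moved. The work goes in short steps, Python scripts to look and compute and a tool call to move; the robot and the scene stay as the last step left them, time stands still between calls to the robot, and variables do not carry over. Pictures are saved under pics/ and viewed, about 8 in all and at most 12, crops included, and the job is handed in when it is done.

Besides the shell and the picture viewer there is one more tool, called after "Emit:" in YAML: its name, and indented under it one key for each argument. arm_command: Moves the arm, as the interface text tells. Its arguments: {"type":"object","properties":{"rows":{"type":"string"},"jaw":{"type":"number"},"squeeze":{"type":"number"}},"required":["rows"]}

```bash
mkdir -p pics; cat > h.py <<'E'
import numpy as np, cv2
from scipy.spatial.transform import Rotation as Ro
from station import monitor, vision, workorder
def cam(name):
    o=monitor.get_obs(); d=vision.get_image(name)
    f=240/np.tan(np.radians(d["vfov"])/2)
    K=np.array([[f,0,d["cx"]],[0,f,d["cy"]],[0,0,1]]); D=np.array(d["distortion"],float)
    if name=="wrist":
        T=np.eye(4);T[:3,:3]=Ro.from_rotvec(o["tool_rot"]).as_matrix();T[:3,3]=o["tool_pos"]
        W=T@np.array(d["T_tool_cam"]); R=W[:3,:3].T; t=-R@W[:3,3]
    else: R=np.array(d["R"]);t=np.array(d["t"])
    return d["frame"][:,:,::-1].copy(),K,D,R,t
def ray(c,uv,z):
    _,K,D,R,t=c
    p=cv2.undistortPoints(np.array(uv,float).reshape(-1,1,2),K,D).reshape(-1,2)
    r=np.c_[p,np.ones(len(p))]@R; o=-R.T@t
    return o+r*((z-o[2])/r[:,2])[:,None]
def proj(c,X):
    _,K,D,R,t=c
    return cv2.projectPoints(np.array(X,float).reshape(-1,3),cv2.Rodrigues(R)[0],t,K,D)[0].reshape(-1,2)
E
python3 - <<'E'
from h import *
o=monitor.get_obs();print({k:np.round(v,3) for k,v in o.items()})
for n in ("top","scene"):
    c=cam(n);cv2.imwrite(f"pics/{n}.png",c[0]);print(n,-c[3].T@c[4])
E
```

```text
{'t': np.float64(0.0), 'q': array([-1.223,  0.053,  1.614,  0.   ,  1.476, -0.119]), 'dq': array([-0.001, -0.   ,  0.002, -0.   , -0.001,  0.001]), 'effort': array([ 1.0000e-03, -3.9368e+01, -3.7018e+01, -0.0000e+00,  7.0000e-03,
        0.0000e+00]), 'tool_pos': array([ 0.281, -0.558,  0.303]), 'tool_rot': array([-3.054, -0.726,  0.   ]), 'contact_force': array([ 0.637, -0.202, -0.035]), 'wrist_torque': array([-0.016,  0.06 , -0.026]), 'opening': np.float64(0.086)}
top [0.40972596 0.02404431 1.20738115]
scene [-0.11338276  1.09113484  1.10853616]
```

View pics/top.png

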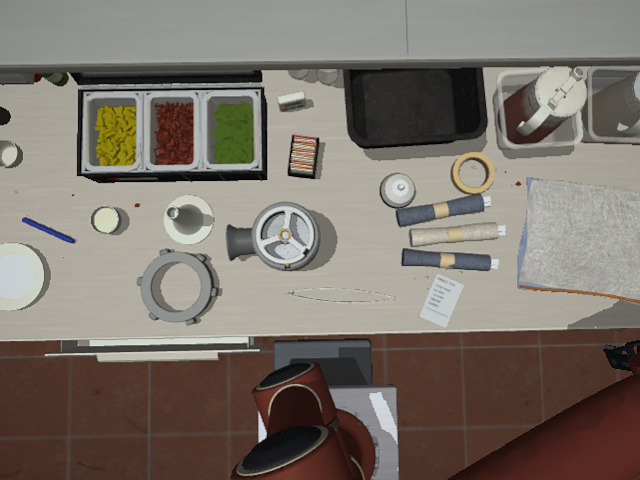

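View pics/scene.png

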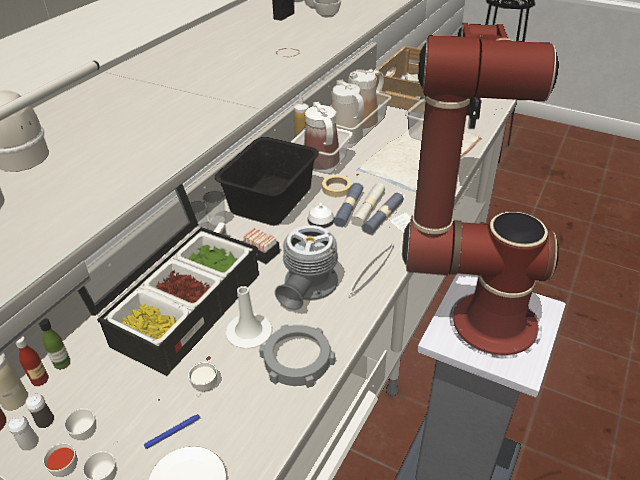

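The top view shows the head at about (286,236), with its throat pointing image-left. The plate has a three-spoke star, and the loose things are well away from it. I'll zoom in.

```bash
python3 - <<'E'
from h import *
c=cam("top");I=c[0]
print("centre guess",ray(c,[[285.5,235.5]],.152), "throat end",ray(c,[[232,242]],.06))
cv2.imwrite("pics/topc.png",cv2.resize(I[190:280,215:335],None,fx=6.6,fy=6.6,interpolation=cv2.INTER_CUBIC))
E
```

```text
centre guess [[0.49005197 0.08160344 0.152     ]] throat end [[0.48482339 0.20571747 0.06      ]]
```

View pics/topc.png

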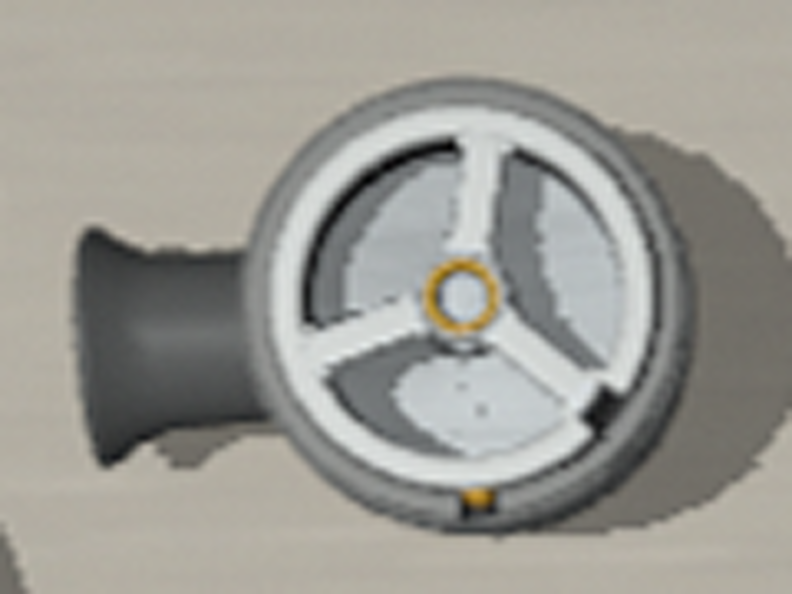

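```bash
python3 - <<'E'
from h import *
c=cam("top");u=lambda x,y:[215+(x+.5)/6.6-.5,190+(y+.5)/6.6-.5]
h=ray(c,[u(462,296)],.152)[0];n=ray(c,[u(597,402)],.152)[0];p=ray(c,[u(479,497)],.138)[0]
for q in (n,p): print(q,np.linalg.norm(q[:2]-h[:2]),np.degrees(np.arctan2(*(q-h)[[1,0]])))
print(h)
# outer plate circle: bright ring mask
I=c[0];m=((I.min(2)>205)).astype(np.uint8);m[:190]=0;m[280:]=0;m[:,:250]=0;m[:,325:]=0
cn=max(cv2.findContours(m,cv2.RETR_EXTERNAL,cv2.CHAIN_APPROX_NONE)[0],key=len)
(x,y),r=cv2.minEnclosingCircle(cn);print(x,y,r,ray(c,[[x,y],[x+r,y]],.152))
E
```

```text
[0.45852463 0.04210928 0.152     ] 0.05339588146260639 -129.23941379562757
[0.43009772 0.07984814 0.138     ] 0.06230818945966976 -176.67232511397233
[0.49230085 0.0834649  0.152     ]
284.2456359863281 234.6304931640625 28.184038162231445 [[0.49188944 0.08414748 0.152     ]
 [0.49078843 0.02635371 0.152     ]]
```

The plate has to turn about -47° (clockwise from above). I'll push the spoke at about 111° with shut fingers placed in the opening at about 161°, so I'm moving above there first.

Emit:
arm_command:
  rows: "60 200 40 0 0 20; 120 400 40 0 0 60; 181 652 40 0 0 134; 181 652 40 0 0 134; 181 652 40 0 0 134; 181 652 40 0 0 134; 181 652 40 0 0 134; 181 652 40 0 0 134; 181 652 40 0 0 134; 181 652 40 0 0 134; 181 652 40 0 0 134; 181 652 40 0 0 134"
  jaw: 0

```text
t: 1.7
tool_pos: [0.4622, 0.0974, 0.343]
tool_rot: [-0.643, -3.074, 0.001]
contact_force: [0.2, 0.4, -0.2]
opening: -0.0001
```

Emit:
arm_command:
  rows: "0 0 0 0 0 6; 0 0 0 0 0 6; 0 0 0 0 0 6; 0 0 0 0 0 6"

```text
t: 2.2
tool_pos: [0.4622, 0.0971, 0.343]
tool_rot: [-0.484, -3.103, 0.001]
contact_force: [-0.1, 0.0, 0.9]
opening: 0.0
```

```bash
python3 - <<'E'
from h import *
c=cam("wrist");cv2.imwrite("pics/w1.png",c[0])
o=monitor.get_obs();R=Ro.from_rotvec(o["tool_rot"]).as_matrix();print(o["t"],o["tool_pos"],np.degrees(np.arctan2(R[1,0],R[0,0])),R[:,2],o["q"],o["opening"],o["contact_force"])
print(proj(c,[[.492,.084,.152]]), -c[3].T@c[4])
E
```

```text
2.25 [0.4622241  0.09711118 0.34307067] 162.28872202286388 [-8.83675354e-04 -6.58880925e-04 -9.99999392e-01] [ 4.96041230e-02 -3.45005709e-01  1.90532219e+00 -6.14294434e-04
  1.58219143e+00 -1.21207909e+00] 0.00019283996133512732 [ 0.65375098 -0.31756584 -0.78059609]
[[308.22160691 283.15436691]] [0.39352715 0.11805692 0.41309399]
```

View pics/w1.png

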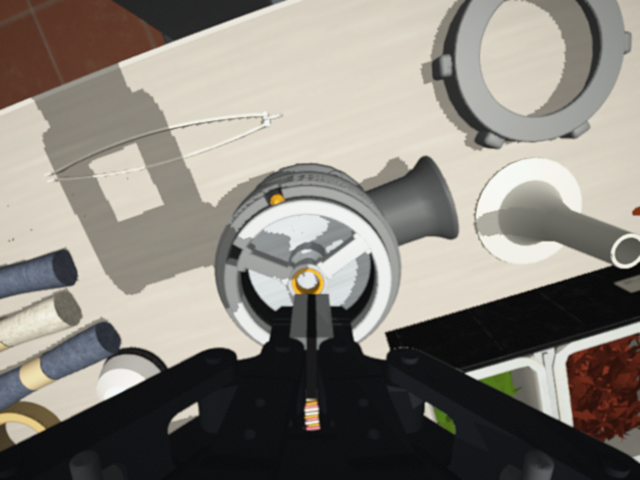

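The wrist view shows the hub at (308,281), the pin at (278,200) and the notch at (233,255). The fingers point at the plate. Next I refine the hub position and angles.

```bash
cat >> h.py <<'E'
def meas(zp,fn,H=None):
    """brass blobs: hub bush and pin; returns centres (px) and world; saves crop round the head"""
    c=cam("wrist");hsv=cv2.cvtColor(c[0],cv2.COLOR_BGR2HSV)
    m=cv2.inRange(hsv,(12,140,90),(28,255,255))
    q=proj(c,[[.4921,.084,.15]])[0]
    n,l,s,ce=cv2.connectedComponentsWithStats(m)
    for i in range(1,n):
        if s[i,4]>15 and np.hypot(*(ce[i]-q))<130: print("blob",ce[i].round(1),s[i].tolist(),"z=zp",ray(c,[ce[i]],zp)[0].round(4),"z=.138",ray(c,[ce[i]],.138)[0].round(4))
    x,y=int(q[0]),int(q[1]);x0,y0=max(x-100,0),max(y-110,0)
    cv2.imwrite(fn,cv2.resize(c[0][y0:y0+150,x0:x0+200],None,fx=4,fy=4,interpolation=cv2.INTER_CUBIC))
    print("crop",x0,y0); return c
E
python3 - <<'E'
from h import *
c=meas(.152,"pics/w2.png")
h=np.array([.4921,.084])
for uv in ([233,255],[236,253]):
    n=ray(c,[uv],.152)[0][:2];print(n,np.hypot(*(n-h)),np.degrees(np.arctan2(*(n-h)[::-1])))
E
```

```text
blob [276.1 198.8] [270, 194, 15, 11, 118] z=zp [0.4278 0.0821 0.152 ] z=.138 [0.4296 0.0802 0.138 ]
blob [307.3 283.5] [292, 269, 31, 26, 313] z=zp [0.4921 0.0833 0.152 ] z=.138 [0.4974 0.0814 0.138 ]
blob [311.3 402.6] [305, 400, 13, 6, 48] z=zp [0.5894 0.0552 0.152 ] z=.138 [0.5999 0.0518 0.138 ]
crop 208 172
[0.45596757 0.04032134] 0.05668666275048186 -129.59868211278504
[0.45523574 0.04285213] 0.05524599926773705 -131.85707318687903
```

View pics/w2.png

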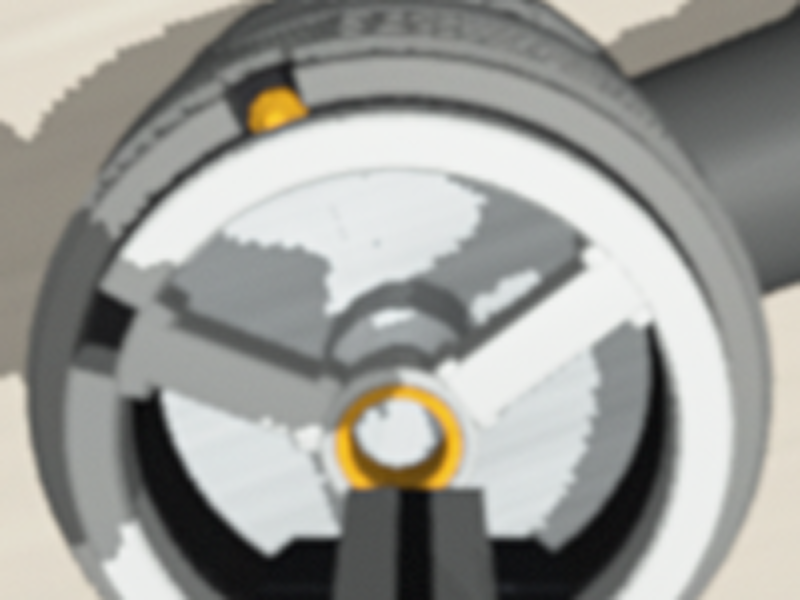

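Hub is at (0.492, 0.0837), pin at -176.6° and notch at about -130°. I'm descending into the opening.

Emit:
arm_command:
  rows: "-1.5 -6.5 -45 0 0 6; -1.5 -6.5 -90 0 0 6; -1.5 -6.5 -105 0 0 6; -1.5 -6.5 -110 0 0 6; -1.5 -6.5 -115 0 0 6; -1.5 -6.5 -120 0 0 6; -1.5 -6.5 -125 0 0 6; -1.5 -6.5 -129 0 0 6;-1.5 -6.5 -129 0 0 6"

```text
t: 3.42
tool_pos: [0.4605, 0.0906, 0.2137]
tool_rot: [-0.32, -3.124, 0.001]
contact_force: [-0.6, -1.3, 0.5]
opening: 0.0
```

```bash
python3 - <<'E'
from h import *
o=monitor.get_obs();p=o["tool_pos"];R=Ro.from_rotvec(o["tool_rot"]).as_matrix();h=np.array([.492,.0837])
yaw=np.degrees(np.arctan2(R[1,0],R[0,0]));print(p,yaw,o["contact_force"])
# rigid swing about hub by a deg: shifts from present pose
for a in range(0,-70,-6):
    M=Ro.from_euler('z',a,degrees=True).as_matrix()[:2,:2];f=h+.032*np.array([np.cos(np.radians(168+a)),np.sin(np.radians(168+a))])
    print(a,((f-p[:2])*1e3).round(1))
E
```

```text
[0.46054393 0.09063272 0.21367725] 168.3034556064973 [-0.61364556 -1.32705357  0.48339698]
0 [ 0.2 -0.3]
-6 [1. 3.]
-12 [2.2 6.1]
-18 [3.7 9.1]
-24 [ 5.6 11.9]
-30 [ 7.7 14.5]
-36 [10.  16.8]
-42 [12.6 19. ]
-48 [15.5 20.8]
-54 [18.4 22.3]
-60 [21.6 23.5]
-66 [24.8 24.4]
```

Emit:
arm_command:
  rows: "1 3 0 0 0 -6; 2.2 6.1 0 0 0 -12; 3.7 9.1 0 0 0 -18; 5.6 11.9 0 0 0 -24; 7.7 14.5 0 0 0 -30; 10 16.8 0 0 0 -36; 11.3 18 0 0 0 -39; 12.6 19 0 0 0 -42; 12.6 19 0 0 0 -42"

```text
t: 4.55
tool_pos: [0.4729, 0.1097, 0.2136]
tool_rot: [-1.417, -2.801, 0.001]
contact_force: [-2.0, 0.6, -0.0]
opening: 0.0003
```

```bash
python3 - <<'E'
from h import *
o=monitor.get_obs();print(o["tool_pos"],o["contact_force"],o["tool_rot"])
c=meas(.152,"pics/w3.png")
E
```

```text
[0.47288313 0.10974107 0.21362808] [-1.95390673  0.60238534 -0.03436014] [-1.41658267e+00 -2.80110693e+00  1.09890211e-03]
blob [310.8 406. ] [307, 402, 9, 10, 52] z=zp [0.4917 0.0809 0.152 ] z=.138 [0.4983 0.0719 0.138 ]
blob [311.4 419.7] [304, 413, 15, 11, 98] z=zp [0.4958 0.0757 0.152 ] z=.138 [0.5028 0.0661 0.138 ]
crop 216 288
```

View pics/w3.png

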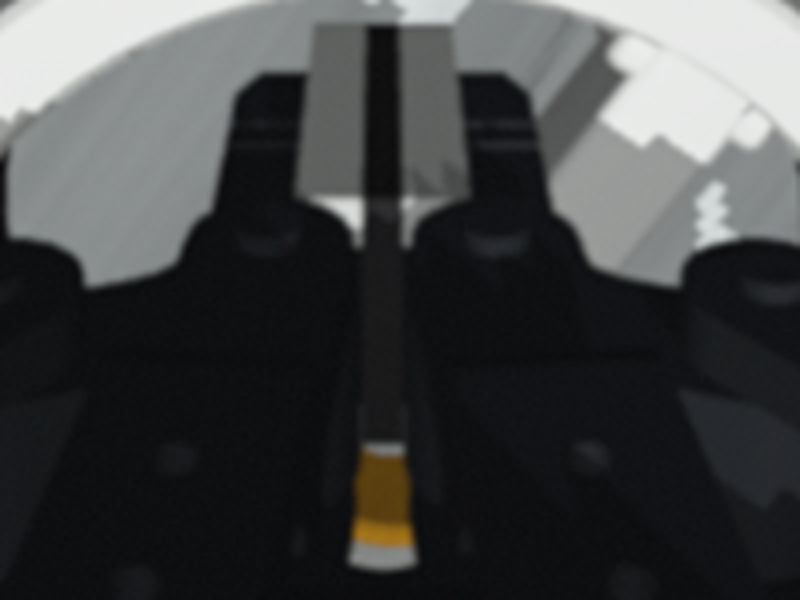

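The crop shows the fingers in the opening and the pushed spoke to the right at about (640,130), but the notch is out of frame. I need the full frame plus a scene crop.

```bash
cat >> h.py <<'E'
def both(fn):
    c=cam("wrist");s=cam("scene");q=proj(s,[[.492,.084,.14]])[0].astype(int)
    a=cv2.resize(s[0][q[1]-45:q[1]+45,q[0]-50:q[0]+50],(400,360),interpolation=cv2.INTER_CUBIC)
    b=c[0][60:420,120:520]
    cv2.imwrite(fn,np.hstack([b,a]));print("scene crop org",q-[50,45],"x4"); return c,s
E
python3 - <<'E'
from h import *
both("pics/b1.png")
E
```

```text
scene crop org [259 197] x4
```

View pics/b1.png

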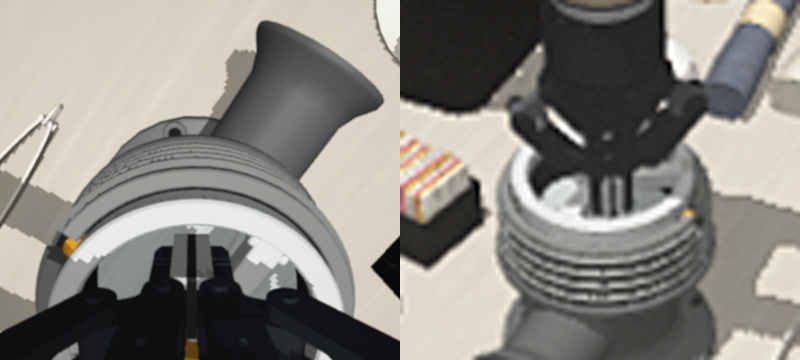

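```bash
python3 - <<'E'
from h import *
c=cam("wrist");h=np.array([.492,.0837])
for nm,uv in dict(spokeR=[757/4+216,120/4+288],spokeL=[605/4+216,50/4+288],low=[625/4+216,260/4+288],tipL=[310/4+216,25/4+288],tipR=[455/4+216,25/4+288],tipLn=[297/4+216,197/4+288],tipRn=[470/4+216,197/4+288]).items():
    for z in (.152,.1405):
        n=ray(c,[uv],z)[0][:2];print(nm,z,n.round(4),np.hypot(*(n-h)).round(4),np.degrees(np.arctan2(*(n-h)[::-1])).round(1))
E
```

```text
spokeR 0.152 [0.4969 0.1331] 0.0496 84.4
spokeR 0.1405 [0.5027 0.1302] 0.0477 77.0
spokeL 0.152 [0.481  0.1302] 0.0478 103.2
spokeL 0.1405 [0.4855 0.1271] 0.0439 98.5
low 0.152 [0.4962 0.1143] 0.0309 82.1
low 0.1405 [0.5021 0.1098] 0.028 68.9
tipL 0.152 [0.4579 0.1163] 0.0472 136.3
tipL 0.1405 [0.4604 0.112 ] 0.0424 138.2
tipR 0.152 [0.4685 0.1241] 0.0467 120.2
tipR 0.1405 [0.4719 0.1204] 0.0419 118.7
tipLn 0.152 [0.4671 0.1013] 0.0305 144.7
tipLn 0.1405 [0.4704 0.0957] 0.0247 151.0
tipRn 0.152 [0.4802 0.111 ] 0.0297 113.4
tipRn 0.1405 [0.4846 0.1062] 0.0236 108.2
```

The spoke is now at about 94°, so the plate has moved about -17° and has about -30° to go. Contact looks consistent with the finger's inner corner. I'll swing another -26° and look again.

```bash
python3 - <<'E'
from h import *
p=monitor.get_obs()["tool_pos"][:2];h=np.array([.492,.0837]);v=p-h
for a in range(-4,-37,-4): print(a,((Ro.from_euler('z',a,degrees=True).as_matrix()[:2,:2]@v-v)*1e3).round(1))
E
```

```text
-4 [1.9 1.3]
-8 [3.8 2.4]
-12 [5.8 3.4]
-16 [7.9 4.3]
-20 [10.  5.]
-24 [12.2  5.5]
-28 [14.4  5.9]
-32 [16.7  6.2]
-36 [18.9  6.3]
```

Emit:
arm_command:
  rows: "1.9 1.3 0 0 0 -4; 3.8 2.4 0 0 0 -8; 5.8 3.4 0 0 0 -12; 7.9 4.3 0 0 0 -16; 10 5 0 0 0 -20; 12.2 5.5 0 0 0 -24; 13.3 5.7 0 0 0 -26; 13.3 5.7 0 0 0 -26; 13.3 5.7 0 0 0 -26"

```text
t: 5.88
tool_pos: [0.4862, 0.1155, 0.2137]
tool_rot: [-2.01, -2.411, -0.001]
contact_force: [-1.2, 2.5, 1.2]
opening: -0.0001
```

```bash
python3 - <<'E'
from h import *
c,s=both("pics/b2.png")
cv2.imwrite("pics/b2.png",cv2.resize(c[0][150:450,120:520],(800,600),interpolation=cv2.INTER_CUBIC))
E
```

```text
scene crop org [259 197] x4
```

View pics/b2.png

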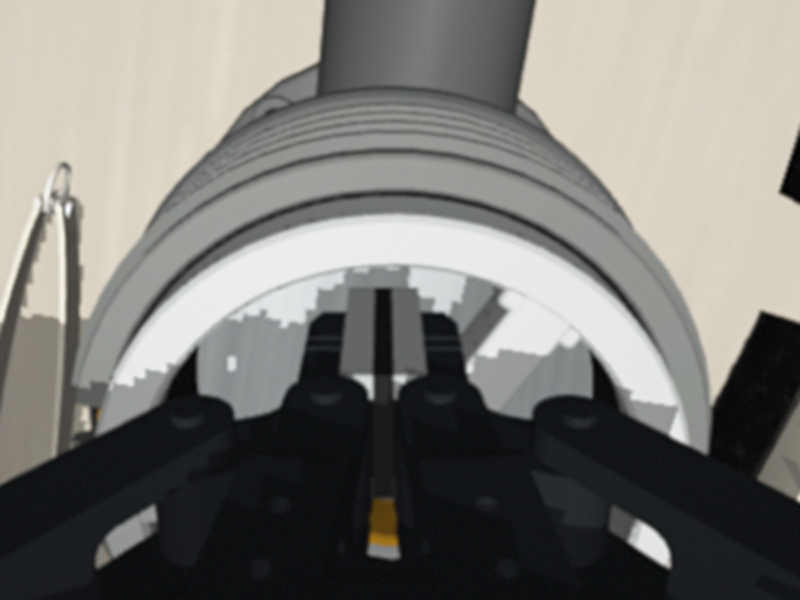

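The pushed spoke meets the ring at crop points (508,293) and (578,345). The pin is just visible at the left, (97,418).

```bash
python3 - <<'E'
from h import *
c=cam("wrist");h=np.array([.492,.0837]);a=[]
for uv in ([508,293],[578,345],[468,372]):
    n=ray(c,[[uv[0]/2+120,uv[1]/2+150]],.152)[0][:2];a.append(np.degrees(np.arctan2(*(n-h)[::-1])));print(n,np.hypot(*(n-h)),a[-1])
print("spoke",(a[0]+a[1])/2,"target",-176.6+240)
p=monitor.get_obs()["tool_pos"][:2];v=p-h
for a in (-2,-4,-5,-6,-8): print(a,((Ro.from_euler('z',a,degrees=True).as_matrix()[:2,:2]@v-v)*1e3).round(1))
E
```

```text
[0.50478321 0.1314707 ] 0.04945149632105167 75.01893079147075
[0.52003443 0.12353147] 0.04870806317486173 54.86110935946788
[0.500995   0.11441139] 0.03200155447030259 73.6753254919257
spoke 64.94002007546932 target 63.400000000000006
-2 [1.1 0.2]
-4 [2.2 0.3]
-5 [2.8 0.4]
-6 [3.3 0.4]
-8 [4.5 0.5]
```

The spoke is at about 65° against a target of 63.4°, so the plate is close. I'll back off, lift clear and check from above.

Emit:
arm_command:
  rows: "-2.2 -0.4 0 0 0 4; -2.2 -0.4 5 0 0 4; -2.2 -0.4 40 0 0 4; -2.2 -0.4 80 0 0 4; -24 -31 130 0 0 20; -24 -31 130 0 0 40; -24 -31 130 0 0 60; -24 -31 130 0 0 75; -24 -31 130 0 0 75; -24 -31 130 0 0 75; -24 -31 130 0 0 75; -24 -31 130 0 0 75"

```text
t: 7.52
tool_pos: [0.4624, 0.0841, 0.3441]
tool_rot: [-0.131, -3.138, 0.003]
contact_force: [-0.1, -0.7, 0.0]
opening: -0.0003
```

```bash
python3 - <<'E'
from h import *
c=meas(.152,"pics/w4.png")
E
```

```text
blob [302.8 192.1] [296, 185, 15, 15, 180] z=zp [0.4291 0.0802 0.152 ] z=.138 [0.4311 0.0797 0.138 ]
blob [315.2 281.5] [300, 265, 31, 30, 385] z=zp [0.4937 0.0832 0.152 ] z=.138 [0.4992 0.0829 0.138 ]
crop 216 168
```

View pics/w4.png

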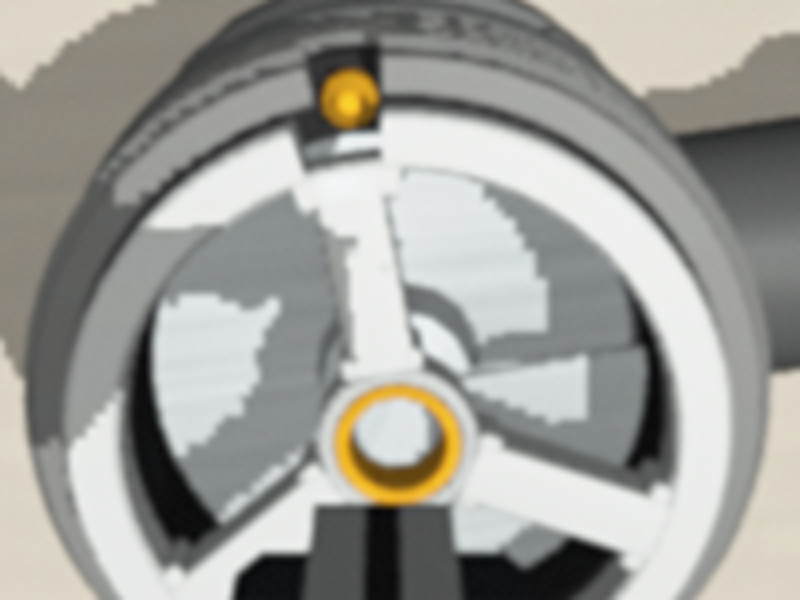

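The notch now lies beside the pin. Its corners are at crop (295,127)/(305,168) on the left and (380,108)/(381,157) on the right. Next I put numbers on that.

```bash
python3 - <<'E'
from h import *
c=cam("wrist");u=lambda x,y:[216+x/4-.4,168+y/4-.4]
h=ray(c,[u(399,444)],.152)[0][:2];print("hub",h)
ang=lambda n:np.degrees(np.arctan2(*(n-h)[::-1]))%360
P=[ray(c,[u(*q)],.152)[0][:2] for q in ((295,127),(305,168),(380,108),(381,157))]
for q in P: print(q.round(4),np.hypot(*(q-h)).round(4),ang(q).round(1))
print("notch mid out/in",ang((P[0]+P[2])/2),ang((P[1]+P[3])/2))
print("widths",np.hypot(*(P[0]-P[2])),np.hypot(*(P[1]-P[3])))
for z in (.137,.138): q=ray(c,[u(350,97)],z)[0][:2];print("pin",q,ang(q),np.hypot(*(q-h)))
# slot in the rim z=.14: edges
q=[ray(c,[u(*a)],.14)[0][:2] for a in ((308,60),(380,45))];print("slot",ang((q[0]+q[1])/2),np.hypot(*(q[0]-q[1])))
sp=[ray(c,[u(*a)],.152)[0][:2] for a in ((352,290),(402,280))];print("spoke",ang((sp[0]+sp[1])/2))
E
```

```text
hub [0.49139747 0.08362411]
[0.4331 0.0708] 0.0597 192.4
[0.4402 0.0718] 0.0525 193.0
[0.4311 0.0854] 0.0603 178.3
[0.4394 0.0848] 0.052 178.7
notch mid out/in 185.33112460460254 185.87499990741637
widths 0.014678563928755413 0.013032820126932783
pin [0.43104034 0.07998713] 183.4483451449946 0.06046660738592958
pin [0.43089451 0.08002212] 183.4070370434926 0.060610083127871764
slot 183.23717498694472 0.012809752204443475
spoke 182.70615395652743
```

The notch is about 2° short of the pin (185.4° against 183.4°). I'm going back in for a -2° nudge.

Emit:
arm_command:
  rows: "21 31 0 0 0 -20; 21 31 0 0 0 -40; 21 31 0 0 0 -60; 21 31 0 0 0 -70; 21 31 0 0 0 -70; 21 31 0 0 0 -70; 21 31 0 0 0 -70; 21 31 0 0 0 -70; 21 31 -50 0 0 -70; 21 31 -95 0 0 -70; 21 31 -105 0 0 -70; 21 31 -105 0 0 -70"

```text
t: 9.12
tool_pos: [0.4835, 0.1152, 0.2394]
tool_rot: [-1.906, -2.494, 0.001]
contact_force: [0.1, 0.3, 1.4]
opening: -0.0001
```

Emit:
arm_command:
  rows: "0 0 -5 0 0 0; 0 0 -10 0 0 0; 0 0 -15 0 0 0; 0 0 -20 0 0 0; 0 0 -25 0 0 0; 0 0 -25.5 0 0 0; 0 0 -25.5 0 0 0"

```text
t: 10.0
tool_pos: [0.4835, 0.1152, 0.2138]
tool_rot: [-1.906, -2.494, 0.001]
contact_force: [0.2, 0.3, 0.0]
opening: -0.0
```

Emit:
arm_command:
  rows: "1.5 0.2 0 0 0 -3; 2.7 0.3 0 0 0 -5; 3.4 0.4 0 0 0 -6; 3.9 0.5 0 0 0 -7; 3.9 0.5 0 0 0 -7; 3.9 0.5 0 0 0 -7"

```text
t: 10.75
tool_pos: [0.4873, 0.1158, 0.2138]
tool_rot: [-2.055, -2.373, 0.001]
contact_force: [-2.1, 1.6, 0.8]
opening: -0.0004
```

Emit:
arm_command:
  rows: "-3 -0.4 0 0 0 5; -3 -0.4 5 0 0 5; -3 -0.4 40 0 0 5; -3 -0.4 80 0 0 5; -25 -31.5 130 0 0 20; -25 -31.5 130 0 0 40; -25 -31.5 130 0 0 60; -25 -31.5 130 0 0 77; -25 -31.5 130 0 0 77; -25 -31.5 130 0 0 77; -25 -31.5 130 0 0 77; -25 -31.5 130 0 0 77"

```text
t: 12.25
tool_pos: [0.4626, 0.0842, 0.3444]
tool_rot: [-0.135, -3.138, 0.003]
contact_force: [0.5, -0.1, 0.1]
opening: -0.0003
```

```bash
python3 - <<'E'
from h import *
c=meas(.152,"pics/w5.png")
E
```

```text
blob [302.8 191.6] [296, 184, 15, 16, 181] z=zp [0.4291 0.0803 0.152 ] z=.138 [0.4312 0.0798 0.138 ]
blob [315.5 280.5] [300, 264, 31, 31, 377] z=zp [0.4935 0.0834 0.152 ] z=.138 [0.4989 0.0831 0.138 ]
crop 216 167
```

View pics/w5.png

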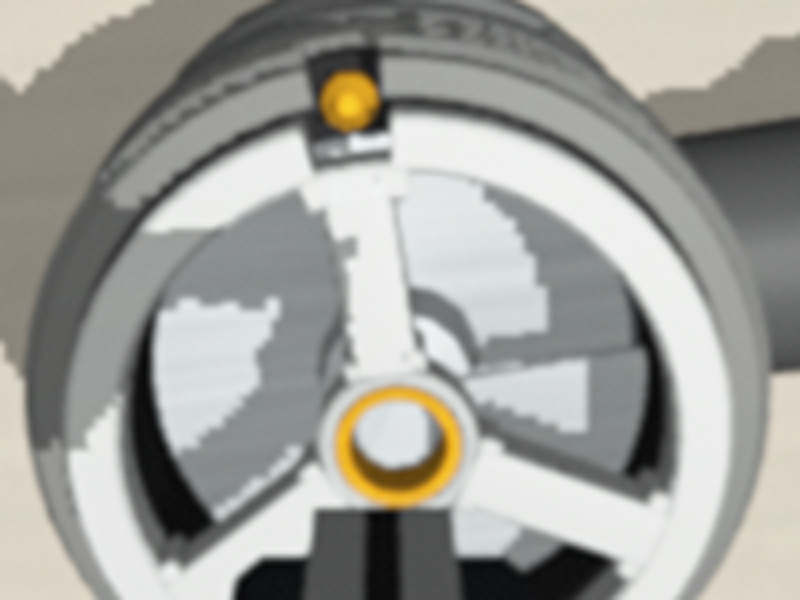

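The notch and pin now line up. Next I press at the hub, first hovering about 6 mm above it.

Emit:
arm_command:
  rows: "29.4 -0.5 0 0 0 0; 29.4 -0.5 -50 0 0 0; 29.4 -0.5 -90 0 0 0; 29.4 -0.5 -105 0 0 0; 29.4 -0.5 -112 0 0 0; 29.4 -0.5 -113 0 0 0;29.4 -0.5 -113 0 0 0"

```text
t: 13.18
tool_pos: [0.4928, 0.0837, 0.233]
tool_rot: [0.136, 3.136, -0.003]
contact_force: [-0.4, 0.0, 0.9]
opening: -0.0
```

Emit:
arm_command:
  rows: "0 0 -1 0 0 0; 0 0 -2 0 0 0; 0 0 -3 0 0 0; 0 0 -4 0 0 0; 0 0 -5 0 0 0; 0 0 -6 0 0 0; 0 0 -7 0 0 0; 0 0 -8 0 0 0; 0 0 -8 0 0 0"

```text
t: 14.3
tool_pos: [0.4927, 0.0838, 0.2249]
tool_rot: [0.136, 3.136, -0.003]
contact_force: [-0.3, -0.3, -0.0]
opening: 0.0001
```

Emit:
arm_command:
  rows: "-0.7 0 -0.5 0 0 0; -0.7 0 -1 0 0 0; -0.7 0 -1.5 0 0 0; -0.7 0 -2 0 0 0; -0.7 0 -2.5 0 0 0; -0.7 0 -3 0 0 0; -0.7 0 -3.5 0 0 0; -0.7 0 -4 0 0 0; -0.7 0 -4 0 0 0"

```text
t: 15.42
tool_pos: [0.4922, 0.0838, 0.2221]
tool_rot: [0.136, 3.136, -0.003]
contact_force: [-3.7, -0.4, 6.9]
opening: 0.0001
```

Emit:
arm_command:
  rows: "0 0 -1 0 0 0; 0 0 -1.5 0 0 0; 0 0 -2 0 0 0; 0 0 -2.5 0 0 0; 0 0 -3 0 0 0; 0 0 -3.5 0 0 0; 0 0 -4 0 0 0; 0 0 -4 0 0 0"

```text
t: 16.42
tool_pos: [0.4922, 0.0838, 0.2193]
tool_rot: [0.136, 3.136, -0.003]
contact_force: [-2.8, -0.6, 5.9]
opening: 0.0001
```

Emit:
arm_command:
  rows: "0 0 -1 0 0 0; 0 0 -1.5 0 0 0; 0 0 -2 0 0 0; 0 0 -2.5 0 0 0; 0 0 -3 0 0 0; 0 0 -3.5 0 0 0; 0 0 -4 0 0 0; 0 0 -4 0 0 0"

```text
t: 17.42
tool_pos: [0.4923, 0.0838, 0.2164]
tool_rot: [0.136, 3.137, -0.003]
contact_force: [-3.5, 0.2, 6.9]
opening: 0.0001
```

It goes down at a steady 7 N or so.

Emit:
arm_command:
  rows: "0 0 -1 0 0 0; 0 0 -1.5 0 0 0; 0 0 -2 0 0 0; 0 0 -2.5 0 0 0; 0 0 -3 0 0 0; 0 0 -3 0 0 0"

```text
t: 18.18
tool_pos: [0.4923, 0.0838, 0.2145]
tool_rot: [0.135, 3.137, -0.004]
contact_force: [-3.0, 0.1, 6.9]
opening: 0.0002
```

Emit:
arm_command:
  rows: "0 0 -1 0 0 0; 0 0 -2 0 0 0; 0 0 -2.5 0 0 0; 0 0 -3 0 0 0; 0 0 -3.5 0 0 0; 0 0 -3.5 0 0 0"

```text
t: 18.92
tool_pos: [0.4924, 0.0838, 0.2141]
tool_rot: [0.135, 3.138, -0.004]
contact_force: [-8.7, -1.2, 15.9]
opening: -0.0002
```

Emit:
arm_command:
  rows: "0 0 -2 0 0 0; 0 0 -3 0 0 0; 0 0 -4 0 0 0; 0 0 -4.5 0 0 0; 0 0 -4.5 0 0 0"

```text
t: 19.55
tool_pos: [0.4926, 0.0839, 0.2141]
tool_rot: [-0.135, -3.138, 0.005]
contact_force: [-12.9, -0.6, 23.4]
opening: -0.0
```

Emit:
arm_command:
  rows: "0 0 3 0 0 0; 0 0 10 0 0 0; 0 0 60 0 0 0; -29 0 130 0 0 0; -29 0 130 0 0 0; -29 0 130 0 0 0; -29 0 130 0 0 0"

```text
t: 20.42
tool_pos: [0.4631, 0.0838, 0.3415]
tool_rot: [-0.135, -3.135, 0.005]
contact_force: [-0.3, 0.6, 0.4]
opening: 0.0001
```

```bash
python3 - <<'E'
from h import *
c=meas(.142,"pics/w6.png")
E
```

```text
blob [303.8 192.6] [297, 185, 15, 16, 191] z=zp [0.4307 0.08   0.142 ] z=.138 [0.4313 0.0799 0.138 ]
blob [315.8 274.6] [301, 261, 31, 28, 240] z=zp [0.4914 0.0833 0.142 ] z=.138 [0.4929 0.0832 0.138 ]
blob [311.6 400.3] [306, 399, 12, 4, 41] z=zp [0.5997 0.0708 0.142 ] z=.138 [0.6028 0.0705 0.138 ]
crop 216 169
```

View pics/w6.png

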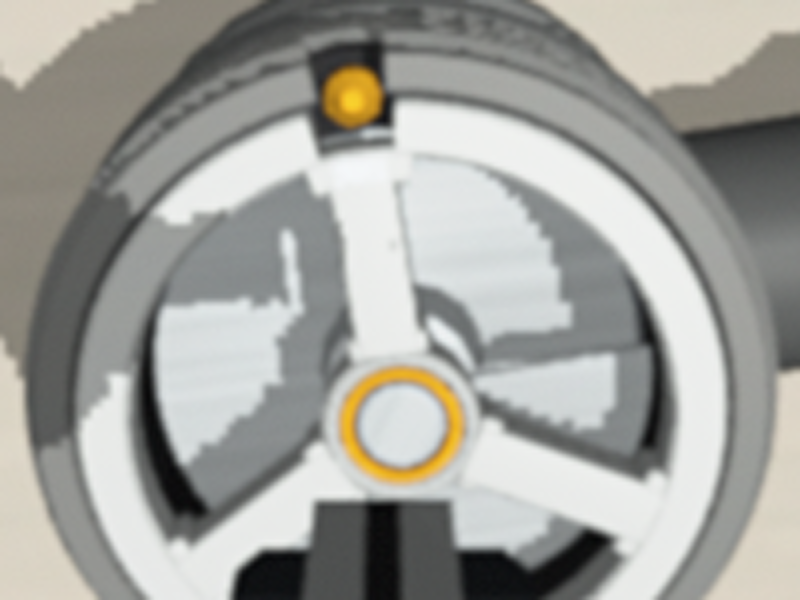

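The shaft end is now flush with the bush, the notch surrounds the pin and the plate sits down near the rim. The arm is clear.

```bash
python3 -c "
from h import *
print(workorder.finish_job())"
```

```text
the job is handed in; nothing more can be done
None
```

I turned the plate onto the pin, pressed it home and handed the job in. `finish_job` gives no verdict, so the result rests on my own checks below.

- **Turning:** I turned the plate about 47° clockwise with the shut fingertips against the side of a spoke. The first push stopped about 2° short, so I went back in for a small nudge.
- **Pressing:** I pressed at the hub. It went down at about 7 N and stopped after about 10 mm of travel. It did not move further at about 23 N upward (27 N in total), well under the 60 N limit.
- **Last picture:** The notch surrounds the pin. The shaft end is flush with the bush. The hub also matches a height of 142 mm, the fully home level.
- **At hand-in:** The fingertips were about 125 mm above the plate, with no contact force.

No check failed, and the readings agree to about 1–2°. After the nudge I judged the alignment by eye and did not recompute the angle. I did not measure the other things on the table again. The arm passed well above them and, apart from the plate, should not have touched anything.

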